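# Work a seized T-handled plug out of its socket

### The arm

A 6-joint arm with a two-finger parallel gripper is mounted at the origin on a cart in front of the work surface, level with it; the furniture and walls round the work are solid. World frame = base frame: x ahead of the robot, y to its left, z up, the work surface at z = 0. Lengths are in m, angles in rad, forces in N, time in s.
With the tool pointing down it reaches from about 0.375 to 0.975 m from the base axis. Payload 3.8 kg.
Tool frame: the origin (TCP) lies at the very end of the fingers, on their centre line; the grasp point (between the pads) lies 19 mm behind it; z points along the fingers, y is the direction in which the jaws open and shut (so a half turn about z gives the same grasp; the last joint's range is limited). The gripper opens to 85 mm and grips with 20 to 120 N. Pads are 22 mm wide; open, the fingers measure 114 mm over their backs; the gripper's body (76 mm by 85 mm) begins 54 mm behind the grasp point. The pads swing forward as they close: fully open they stand 13 mm farther back than shut.
Start: joints at [1.27, 0.264, 1.604, -0, 1.274, -0.037], TCP at [0.176, 0.652, 0.231] pointing down, gripper open.
Joint ranges: [-2.63, 2.63], [-0.94, 2.18], [0.31, 2.57], [-1.31, 4.45], [0, 2.66], [-2.55, 2.55]. Speed limits (rad/s): [2.57, 2.57, 3.14, 3.14, 3.14, 3.14].

### API

Orientations are given as a rotation vector (axis times angle).
In Python, from cell import bot gives the robot as it stands.
- The arm moves only by the tool move_arm, never from a script. Its argument "moves" is a list of rows, each a list of 5 numbers: the shift along the world's x, y, z as a fraction of full scale, then the turn about the world's z as a fraction of full scale, then the opening, from -1 (shut) to 1 (fully open). A call has 1 to 8 rows; each row shifts and turns the commanded pose from where the row before left it; what a row does not reach is not made up. Full scale, the value 1, is 0.1 m for a shift and pi rad for a turn. A row lasts 1/8 s, in which the tool goes at most 62.5 mm and 10.7 degrees, less where a joint would pass 70% of its speed; a pose out of reach is approached as far as the arm can. A call with a number of a shift or a turn outside -1 to 1 is refused whole. A call with a gripper value outside its range is refused whole. The fingers move at their own pace and stop on an object; the grip force is fixed at half the most. Time passes only in rows, so rows that do not move let the fingers close. It gives the time, the measured TCP pose, the force and the opening at its end, in the units of the state.
- bot.read_state(): the state, without advancing time (a new reading comes with each control period).
- bot.snapshot(name): name is "scene" or "top"; returns a dict with "pixels" (480x640x3 uint8, red, green, blue), "vertical_fov" (degrees; the focal length in pixels is half the picture's height over the tangent of half this angle, whatever the lens; pixels are square), "cx", "cy" (the principal point, pixels), "R" (3x3) and "t" (3): a world point X has camera coordinates R X + t. Camera axes: x right, y down, z forward; pixel columns grow to the right and rows downward; lengths in m; the calibration is good to about 2 mm. A picture is of the moment at which its call begins. There is no depth.
- bot.close_job(): hands the job in, once; it reports no verdict.
The state is a dict: "clock": time; "q": joint angles; "qd": joint speeds; "tau": joint torques, N m; "tcp_pos": TCP position; "orientation": TCP orientation; "force": force on the tool from outside, world axes, zero at the start; "ft_torque": the same for the moment, N m; "width": opening from 0.0 (shut) to 1.0 (fully open).
Only numpy, scipy, OpenCV 4.12 (cv2) and the standard library are available. Lean on these libraries where they do the work, as an engineer would, in place of code of your own. Each camera call takes 0.05 s, during which the arm holds its last target. There are 200 camera calls.

### The job

The plug with the straight T-bar handle has seized in its socket block with dried sealant. Grip the bar and work the plug loose by twisting it back and forth while pulling up, since a straight pull will not bring it, then lift it out and put it in the empty grey tray. Leave the round-knobbed plug in its own socket.

Things in the scene. Friction and masses are not known exactly. Their poses are not given: they have to be found in the camera images.
- t_plug: The seized plug, bare steel, 0.3 kg, upright in the socket block. Origin on its axis at the underside of its flange (44 mm across, 4 mm thick), which rests on the block's top; z up. Below the origin it goes 37 mm down into the socket, at most 33 mm wide, 1 mm play all round. A straight pull will not free it; it yields to about 0.2 N m of twist.
- t_handle (a point): Centre of the T-bar plug's handle, 29 mm above the plug's origin, on its axis. The handle is a straight flat bar on a 16 mm stem: 44 mm long along the plug's x, 12 mm thick along y, 22 mm high (18 to 40 mm above the origin). Grip it across its thickness.
- socket_block: Aluminium block holding the T-bar plug, 66 x 66 mm, 50 mm high, two low bolted feet (112 mm over all along y), fixed. Origin at the centre of its underside, z up; the socket is a 35 mm hole down its centre. A second, identical block stands elsewhere and holds the round-knobbed plug.
- seizure (a point): Centre of the block's top. Two crusts of sealant below hold the plug: turn it 30 to 40 degrees each way from its starting yaw, back to that yaw, and pull up gently (5 to 15 N): it rises about 10 mm and sticks again. Held up there, the same once more frees it. (The lower crust yields to a counter-clockwise turn seen from above, the upper to a clockwise one.)
- knob_plug: A bystander: the same steel plug but with a round knob, 32 mm diameter, instead of the bar, in the second block. Origin as for the other plug. It is to stay there.
- tray: Empty shallow grey plastic tray, fixed to the bench, 150 mm square, 28 mm high, walls and floor 3 mm. Origin at the centre of its underside, z up.
There are look-alikes about, which are no part of the job. Leave any brown or purple look-alike of the t_plug alone.

How it is judged:
At the end, for the whole second after the job is handed in: The T-bar plug lies or stands at rest in the tray (its origin between the walls and less than 60 mm above the tray's underside); the round-knobbed plug is still in its socket, less than 15 mm from where it was (x of t_plug in the frame of tray between -0.072 and 0.072 m and y of t_plug in the frame of tray between -0.072 and 0.072 m and z of t_plug in the frame of tray below 0.06 m and linear speed of t_plug below 0.03 m/s and distance of knob_plug from where it was at the start of the episode below 0.015 m); the robot touches nothing.
It fails at once if the round-knobbed plug is pulled up or out of its socket (moved 15 mm) (distance of knob_plug from where it was at the start of the episode above 0.015 m).
It also fails if it takes over 54 s, if anything falls off the work surface, if the arm or the gripper's body presses on something with over 40 N, if the wrist force passes 120 N, or if a joint passes its speed limit or range.

## Working session

There is one attempt and no reset: what is moved stays moved. The work goes in short steps, Python scripts to look and compute and a tool call to move; the robot and the scene stay as the last step left them, time stands still between calls to the robot, and variables do not carry over. Pictures are saved under pics/ and viewed, about 8 in all and at most 12, crops included, and the job is handed in when it is done.

Besides the shell and the picture viewer there is one more tool, called after ">>>" by a JSON object that holds its "op" and its "data", one argument or row to a line. move_arm: Moves the arm, as the interface text tells. Shift numbers are shares of 0.1 m and turn numbers shares of pi rad, none past 1 either way. Its arguments: {"type":"object","properties":{"moves":{"type":"array"}},"required":["moves"]}

```bash
mkdir -p pics
cat > h.py <<'E'
import numpy as np,cv2
from cell import bot
def snap(n,f):
    s=bot.snapshot(n); cv2.imwrite('pics/'+f,s['pixels'][:,:,::-1]); return s
def ray(s,u,v,z):
    f=240/np.tan(np.radians(s['vertical_fov'])/2)
    R=np.array(s['R']);t=np.array(s['t']);c=-R.T@t
    d=R.T@np.array([(u-s['cx'])/f,(v-s['cy'])/f,1]); return c+d*(z-c[2])/d[2]
def proj(s,X):
    f=240/np.tan(np.radians(s['vertical_fov'])/2)
    p=np.array(s['R'])@X+s['t']; return s['cx']+f*p[0]/p[2],s['cy']+f*p[1]/p[2]
E
python3 - <<'E'
from h import *
import pickle
for n in('top','scene'):
    s=snap(n,n+'1.png'); pickle.dump(s,open(n+'1.pkl','wb'));print(n,s['vertical_fov'],s['cx'],s['cy'],-np.array(s['R']).T@s['t'])
print(bot.read_state())
E
```

```text
top 48.8365657234565 308.7710021249016 243.11048432155144 [0.34744387 0.01158222 1.27819892]
scene 56.72578941640641 321.5882587869272 243.64672460242744 [0.81518585 0.26468021 0.80236233]
{'clock': 0.1, 'q': array([ 1.27013388e+00,  2.64673082e-01,  1.60526973e+00, -6.24578156e-06,
        1.27370952e+00, -3.69286399e-02]), 'qd': array([ 1.11957721e-03, -3.30892118e-03, -2.36043966e-03,  1.98944726e-03,
        2.81192914e-04, -3.23067174e-05]), 'tau': array([ 3.16751930e-04, -5.16718984e+01, -3.68577719e+01, -7.99484997e-05,
        6.56762975e-03, -2.74660998e-06]), 'tcp_pos': array([0.17578506, 0.65100592, 0.23007228]), 'orientation': array([-0.41302472, -3.11397942,  0.00319059]), 'force': array([-0.46939134, -0.40904366,  0.68171684]), 'ft_torque': array([-0.01337115,  0.00737418,  0.00091348]), 'width': 1.002648695568182}
```

View pics/top1.png

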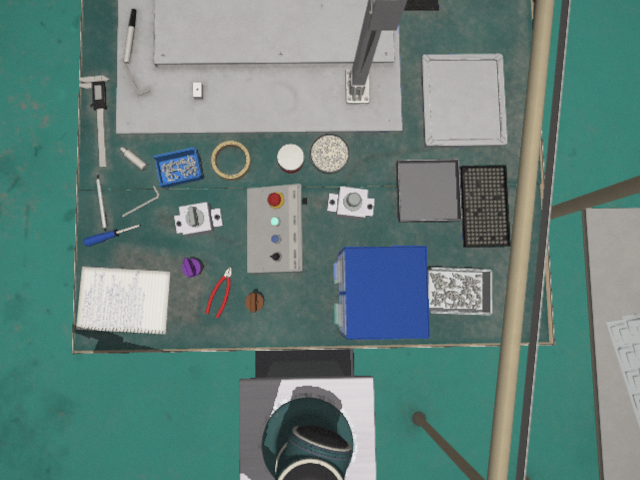

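View pics/scene1.png

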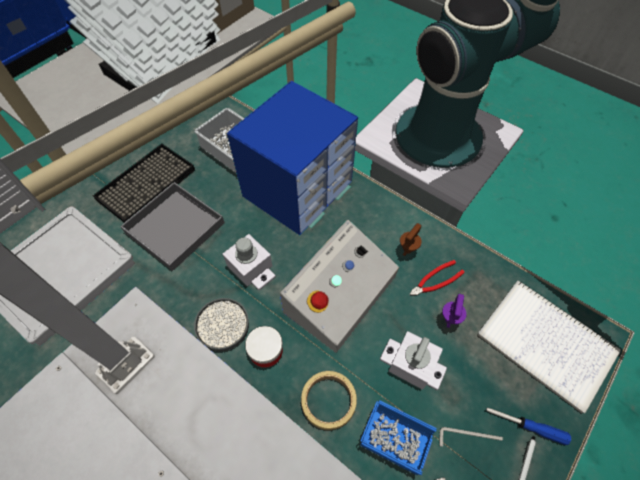

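The top view shows the T-bar plug in the left block at about (195,217), the knob plug at (352,202) and the grey tray (62 px, so 150 mm) at (428,190). Next I'll enlarge the plug from both views.

Run:
```python
from h import *
import pickle
T=pickle.load(open('top1.pkl','rb'));S=pickle.load(open('scene1.pkl','rb'))
a=T['pixels'][185:250,160:240,::-1];b=S['pixels'][320:400,370:460,::-1]
a=cv2.resize(a,(400,325),interpolation=2);b=cv2.resize(b,(400,356),interpolation=2)
o=np.zeros((356,800,3),np.uint8);o[:325,:400]=a;o[:,400:]=b
cv2.imwrite('pics/crop.png',o)
g=cv2.cvtColor(T['pixels'],cv2.COLOR_RGB2GRAY)
# tray corners on rim z=.028
for u,v in[(398,161),(458,161),(461,221),(400,221)]: print(ray(T,u,v,.028).round(3))
```

```text
[ 0.664 -0.233  0.028]
[ 0.662 -0.379  0.028]
[ 0.515 -0.38   0.028]
[ 0.517 -0.233  0.028]
```

View pics/crop.png

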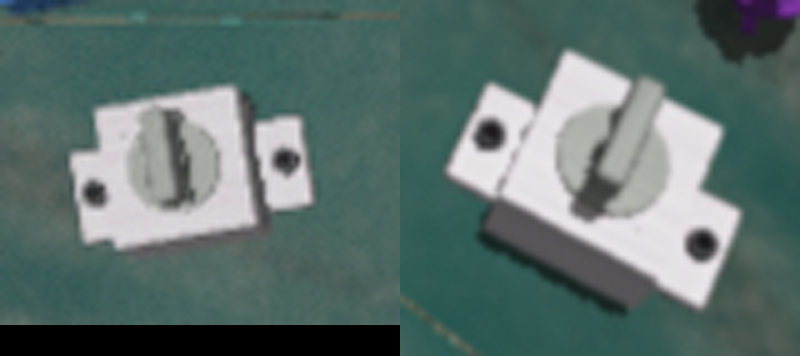

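Run:
```python
from h import *
import pickle
T=pickle.load(open('top1.pkl','rb'));S=pickle.load(open('scene1.pkl','rb'))
t=lambda x,y,z:ray(T,160+x/5,185+y/5,z).round(4)
s=lambda x,y,z:ray(S,370+(x-400)/4.444,320+y/4.444,z).round(4)
print('bar',t(157,155,.09),s(632,128,.09),'flange',t(173,165,.054),s(613,160,.054))
print('block',t(170,167,.05))
for f,a,b in((t,(150,108),(165,205)),(s,(652,80),(612.5,177))):
    p,q=f(*a,.09),f(*b,.09);d=p-q;print(p,q,np.degrees(np.arctan2(d[1],d[0])))
p,q=s(450,175,.05)*0+s(500,198,.05),s(660,280,.05);d=p-q;print('blockedge',np.degrees(np.arctan2(d[1],d[0])))
p,q=t(95,193,.012),t(286,160,.012);d=p-q;print('feet',p,q,(p+q)/2,np.degrees(np.arctan2(d[1],d[0])))
st=bot.read_state()
from scipy.spatial.transform import Rotation as Ro
print(Ro.from_rotvec(st['orientation']).as_matrix().round(3))
```

```text
bar [0.5267 0.252  0.09  ] [0.529  0.2554 0.09  ] flange [0.5274 0.2519 0.054 ] [0.5298 0.2558 0.054 ]
block [0.527  0.2541 0.05  ]
[0.5483 0.2553 0.09  ] [0.5039 0.2483 0.09  ] 8.959372907172373
[0.5085 0.2516 0.09  ] [0.5491 0.2594 0.09  ] -169.12494175200587
blockedge -79.93093730111062
feet [0.5205 0.2974 0.012 ] [0.5353 0.2059 0.012 ] [0.5279  0.25165 0.012  ] 99.18793869953163
[[-0.965  0.261 -0.001]
 [ 0.261  0.965 -0.002]
 [ 0.    -0.002 -1.   ]]
```

>>> {"op": "move_arm", "data": {
  "moves": [
    [0.4,-0.45,0,0.017,1],
    [0.4,-0.45,0,0.017,1],
    [0.4,-0.45,0,0.017,1],
    [0.4,-0.45,0,0.017,1],
    [0.4,-0.45,0,0.017,1],
    [0.4,-0.45,-0.2,0.017,1],
    [0.4,-0.45,-0.2,0.017,1],
    [0.4,-0.45,-0.2,0.017,1]
  ]
}}

```text
clock: 1.1
tcp_pos: [0.495, 0.292, 0.1714]
orientation: [0.259, -3.131, -0.0]
force: [0.1, 1.6, 0.2]
width: 1.001
```

>>> {"op": "move_arm", "data": {
  "moves": [
    [0,0,0,0,1],
    [0,0,0,0,1]
  ]
}}

```text
clock: 1.35
tcp_pos: [0.4939, 0.2935, 0.1718]
orientation: [0.254, -3.13, -0.0]
force: [-0.3, 0.4, 0.3]
width: 0.998
```

Run:
```python
from h import *
s=bot.read_state();print(s['tcp_pos'],s['orientation'],s['q'])
```

```text
[0.49389068 0.2935424  0.17179768] [ 2.54063999e-01 -3.13009028e+00 -2.44926330e-04] [ 4.92520388e-01  1.20989097e-01  1.88614819e+00  6.90716118e-04
  1.13550050e+00 -1.24054895e+00]
```

>>> {"op": "move_arm", "data": {
  "moves": [
    [0.2,-0.2,0,0.003,1],
    [0.14,-0.2,0,0,1],
    [0,0,-0.2,0,1],
    [0,0,0,0,1],
    [0,0,0,0,1]
  ]
}}

```text
clock: 1.98
tcp_pos: [0.527, 0.2547, 0.1516]
orientation: [0.273, -3.128, 0.0]
force: [0.2, 0.2, -0.3]
width: 0.994
```

Run:
```python
from h import *
T=snap('top','t2.png');S=snap('scene','s2.png')
o=np.zeros((400,800,3),np.uint8)
o[:,:400]=cv2.resize(T['pixels'][170:260,155:245,::-1],(400,400),interpolation=2)
o[:,400:]=cv2.resize(S['pixels'][280:400,360:480,::-1],(400,400),interpolation=2)
cv2.imwrite('pics/c2.png',o)
```

```text
(no output)
```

View pics/c2.png

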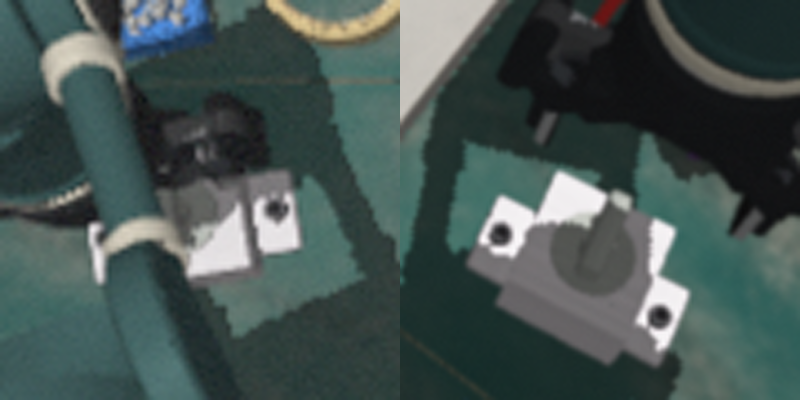

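The fingers straddle the T-bar in the scene crop, with one at (545,125), the other at (745,225) and the bar at (605,205) below them. Descending and gripping.

>>> {"op": "move_arm", "data": {
  "moves": [
    [0.01,-0.01,-0.4,0,1],
    [0,0,-0.3,0,1],
    [0,0,-0.18,0,1],
    [0,0,0,0,1],
    [0,0,0,0,1]
  ]
}}

```text
clock: 2.7
tcp_pos: [0.5303, 0.2532, 0.0655]
orientation: [-0.271, 3.128, 0.001]
force: [-0.0, 0.3, 0.2]
width: 0.997
```

>>> {"op": "move_arm", "data": {
  "moves": [
    [0,0,0,0,-1],
    [0,0,0,0,-1],
    [0,0,0,0,-1],
    [0,0,0,0,-1],
    [0,0,0,0,-1],
    [0,0,0,0,-1],
    [0,0,0,0,-1],
    [0,0,0,0,-1]
  ]
}}

```text
clock: 3.7
tcp_pos: [0.5295, 0.2535, 0.0648]
orientation: [-0.271, 3.129, 0.002]
force: [-1.2, 5.6, 4.0]
width: 0.135
```

>>> {"op": "move_arm", "data": {
  "moves": [
    [0,0,0,0.04,-1],
    [0,0,0,0.04,-1],
    [0,0,0,0.04,-1],
    [0,0,0,0.04,-1],
    [0,0,0,0.04,-1],
    [0,0,0,0,-1],
    [0,0,0,0,-1],
    [0,0,0,0,-1]
  ]
}}

```text
clock: 4.7
tcp_pos: [0.5295, 0.2536, 0.0648]
orientation: [-1.224, 2.892, 0.002]
force: [-2.0, 6.8, 5.0]
width: 0.137
```

```bash
cat > st.py <<'E'
from h import *
from scipy.spatial.transform import Rotation as Ro
s=bot.read_state();y=Ro.from_rotvec(s['orientation']).as_matrix()[:,1]
print('yaw',np.degrees(np.arctan2(y[1],y[0])).round(1),s['tcp_pos'].round(4),s['force'].round(1),s['ft_torque'].round(2),s['width'])
E
python3 st.py
```

```text
yaw 135.9 [0.5295 0.2536 0.0648] [-2.   6.8  5. ] [ 1.04  0.4  -0.07] 0.13705466861092558
```

>>> {"op": "move_arm", "data": {
  "moves": [
    [0,0,0,-0.05,-1],
    [0,0,0,-0.05,-1],
    [0,0,0,-0.05,-1],
    [0,0,0,-0.05,-1],
    [0,0,0,-0.05,-1],
    [0,0,0,-0.05,-1],
    [0,0,0,-0.05,-1],
    [0,0,0,-0.05,-1]
  ]
}}

```text
clock: 5.7
tcp_pos: [0.5301, 0.2542, 0.0649]
orientation: [0.716, 3.057, 0.005]
force: [-0.2, 7.6, 3.1]
width: 0.139
```

>>> {"op": "move_arm", "data": {
  "moves": [
    [0,0,0,0,-1],
    [0,0,0,0,-1],
    [0,0,0,0,-1]
  ]
}}

```text
clock: 6.08
tcp_pos: [0.5299, 0.254, 0.0649]
orientation: [0.709, 3.059, 0.004]
force: [-0.6, 6.7, 2.8]
width: 0.132
```

```bash
python3 st.py
```

```text
yaw 63.9 [0.5299 0.254  0.0649] [-0.6  6.7  2.8] [1.19 0.12 0.07] 0.1324607688751074
```

>>> {"op": "move_arm", "data": {
  "moves": [
    [0,0,0,0.05,-1],
    [0,0,0,0.05,-1],
    [0,0,0,0.05,-1],
    [0,0,0,0.05,-1],
    [0,0,0,0,-1],
    [0,0,0,0,-1]
  ]
}}

```text
clock: 6.82
tcp_pos: [0.5289, 0.2536, 0.0647]
orientation: [0.271, -3.13, -0.002]
force: [-3.6, 5.4, 6.0]
width: 0.134
```

```bash
python3 st.py
```

```text
yaw 99.9 [0.5289 0.2536 0.0647] [-3.6  5.4  6. ] [ 0.91  0.59 -0.01] 0.1344188707727206
```

>>> {"op": "move_arm", "data": {
  "moves": [
    [0,0,0.01,0,-1],
    [0,0,0.01,0,-1],
    [0,0,0.01,0,-1],
    [0,0,0,0,-1]
  ]
}}

```text
clock: 7.32
tcp_pos: [0.5286, 0.2532, 0.0657]
orientation: [0.271, -3.129, -0.002]
force: [1.0, 6.3, -5.2]
width: 0.138
```

>>> {"op": "move_arm", "data": {
  "moves": [
    [0,0,0.01,0,-1],
    [0,0,0.01,0,-1],
    [0,0,0,0,-1],
    [0,0,0,0,-1]
  ]
}}

```text
clock: 7.82
tcp_pos: [0.5286, 0.2531, 0.0676]
orientation: [0.271, -3.129, -0.001]
force: [1.0, 5.7, -5.5]
width: 0.136
```

>>> {"op": "move_arm", "data": {
  "moves": [
    [0,0,0.01,0,-1],
    [0,0,0.01,0,-1],
    [0,0,0.01,0,-1],
    [0,0,0.01,0,-1],
    [0,0,0.01,0,-1],
    [0,0,0.01,0,-1],
    [0,0,0,0,-1],
    [0,0,0,0,-1]
  ]
}}

```text
clock: 8.82
tcp_pos: [0.5285, 0.253, 0.0736]
orientation: [0.271, -3.129, -0.001]
force: [0.5, 6.3, -5.1]
width: 0.138
```

>>> {"op": "move_arm", "data": {
  "moves": [
    [0,0.01,0.01,0,-1],
    [0,0,0.01,0,-1],
    [0,0,0.01,0,-1],
    [0,0,0,0,-1],
    [0,0,0,0,-1]
  ]
}}

```text
clock: 9.45
tcp_pos: [0.528, 0.2531, 0.0752]
orientation: [0.271, -3.127, 0.001]
force: [4.4, 5.0, -17.9]
width: 0.136
```

It rose 10 mm and stuck again at 18 N. I'll ease off slightly and repeat the twist while holding it up.

>>> {"op": "move_arm", "data": {
  "moves": [
    [0,0,-0.01,0.04,-1],
    [0,0,0,0.04,-1],
    [0,0,0,0.04,-1],
    [0,0,0,0.04,-1],
    [0,0,0,0.04,-1],
    [0,0,0,0,-1],
    [0,0,0,0,-1],
    [0,0,0,0,-1]
  ]
}}

```text
clock: 10.45
tcp_pos: [0.5291, 0.2532, 0.0771]
orientation: [1.223, -2.893, 0.001]
force: [0.7, 0.1, -2.3]
width: 0.136
```

```bash
python3 st.py
```

```text
yaw 135.8 [0.5291 0.2532 0.0771] [ 0.7  0.1 -2.3] [-0.03  0.03 -0.01] 0.1360796030053958
```

>>> {"op": "move_arm", "data": {
  "moves": [
    [0,0,0,-0.05,-1],
    [0,0,0,-0.05,-1],
    [0,0,0,-0.05,-1],
    [0,0,0,-0.05,-1],
    [0,0,0,-0.05,-1],
    [0,0,0,-0.05,-1],
    [0,0,0,-0.05,-1],
    [0,0,0,-0.05,-1]
  ]
}}

```text
clock: 11.45
tcp_pos: [0.529, 0.2543, 0.0772]
orientation: [-0.718, -3.058, -0.001]
force: [-0.6, 2.9, -3.8]
width: 0.134
```

>>> {"op": "move_arm", "data": {
  "moves": [
    [0,0,0,0,-1],
    [0,0,0,0,-1],
    [0,0,0,0,-1]
  ]
}}

```text
clock: 11.82
tcp_pos: [0.5293, 0.254, 0.0773]
orientation: [0.707, 3.061, 0.001]
force: [-1.4, 3.8, -2.4]
width: 0.137
```

```bash
python3 st.py
```

```text
yaw 64.0 [0.5293 0.254  0.0773] [-1.4  3.8 -2.4] [0.83 0.   0.18] 0.13723755964235318
```

>>> {"op": "move_arm", "data": {
  "moves": [
    [0,0,0,0.05,-1],
    [0,0,0,0.05,-1],
    [0,0,0,0.05,-1],
    [0,0,0,0.05,-1],
    [0,0,0,0,-1],
    [0,0,0,0,-1]
  ]
}}

```text
clock: 12.58
tcp_pos: [0.5293, 0.2534, 0.0772]
orientation: [-0.268, 3.13, -0.001]
force: [-0.3, 2.2, -3.2]
width: 0.134
```

```bash
python3 st.py
```

```text
yaw 99.8 [0.5293 0.2534 0.0772] [-0.3  2.2 -3.2] [ 0.32 -0.06  0.05] 0.13401393091852687
```

Freed. Only the plug's weight shows now, so I'll lift gently.

>>> {"op": "move_arm", "data": {
  "moves": [
    [0,0,0.02,0,-1],
    [0,0,0.02,0,-1],
    [0,0,0.02,0,-1],
    [0,0,0.02,0,-1],
    [0,0,0,0,-1]
  ]
}}

```text
clock: 13.2
tcp_pos: [0.5294, 0.2537, 0.0855]
orientation: [-0.271, 3.129, 0.0]
force: [0.7, -1.3, -2.3]
width: 0.135
```

>>> {"op": "move_arm", "data": {
  "moves": [
    [0,0,0.2,0,-1],
    [0,0,0.3,0,-1],
    [0,0,0.4,0,-1],
    [0,0,0.4,0,-1],
    [0,0,0.3,0,-1],
    [0,0,0,0,-1]
  ]
}}

```text
clock: 13.95
tcp_pos: [0.5315, 0.2546, 0.2501]
orientation: [-0.271, 3.122, 0.004]
force: [-0.2, 0.0, -2.4]
width: 0.134
```

```bash
python3 st.py
python3 - <<'E'
from h import *
import pickle
T=pickle.load(open('top1.pkl','rb'));S=pickle.load(open('scene1.pkl','rb'))
for z in(.1,.15,.2,.25,.3): print(z,ray(T,344,248,z).round(3),ray(S,298,167,z).round(3),ray(T,429,337,z).round(3))
s=snap('scene','s3.png')
E
```

```text
yaw 99.9 [0.5315 0.2546 0.2501] [-0.2  0.  -2.4] [-0.01 -0.   -0.06] 0.134186965522685
0.1 [ 0.448 -0.091  0.1  ] [ 0.362 -0.148  0.1  ] [ 0.248 -0.275  0.1  ]
0.15 [ 0.444 -0.086  0.15 ] [ 0.395 -0.118  0.15 ] [ 0.252 -0.262  0.15 ]
0.2 [ 0.44  -0.082  0.2  ] [ 0.427 -0.089  0.2  ] [ 0.256 -0.25   0.2  ]
0.25 [ 0.435 -0.078  0.25 ] [ 0.459 -0.059  0.25 ] [ 0.261 -0.238  0.25 ]
0.3 [ 0.431 -0.073  0.3  ] [ 0.491 -0.03   0.3  ] [ 0.265 -0.226  0.3  ]
```

View pics/s3.png

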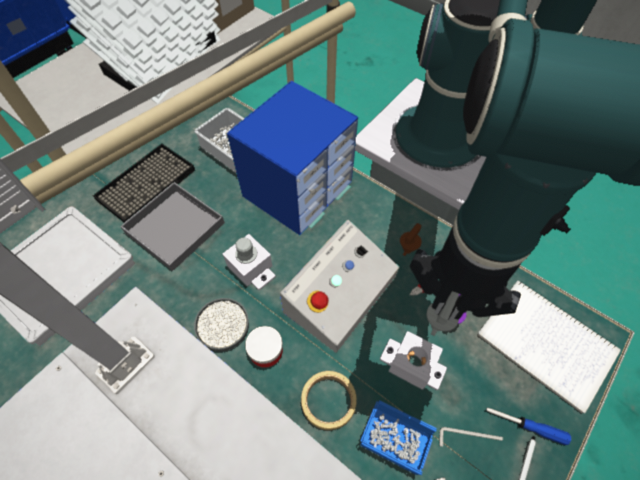

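The plug is out: the empty hole shows at (417,357). Now I'll check the clearance of the rail beside the tray.

Run:
```python
from h import *
import pickle
T=pickle.load(open('top1.pkl','rb'));S=pickle.load(open('scene1.pkl','rb'))
for z in(.1,.2,.3,.4,.5):
  print(z,[ray(T,*p,z)[:2].round(3) for p in((536,70),(496,440))],[ray(S,*p,z)[:2].round(3) for p in((40,185),(345,14))])
```

```text
0.1 [array([ 0.858, -0.548]), array([ 0.024, -0.413])] [array([ 0.719, -0.521]), array([-0.13 , -0.393])]
0.2 [array([ 0.815, -0.501]), array([ 0.052, -0.377])] [array([ 0.733, -0.409]), array([ 0.005, -0.299])]
0.3 [array([ 0.772, -0.453]), array([ 0.079, -0.341])] [array([ 0.747, -0.297]), array([ 0.139, -0.205])]
0.4 [array([ 0.728, -0.406]), array([ 0.107, -0.305])] [array([ 0.76 , -0.185]), array([ 0.274, -0.112])]
0.5 [array([ 0.685, -0.358]), array([ 0.134, -0.269])] [array([ 0.774, -0.074]), array([ 0.408, -0.018])]
```

>>> {"op": "move_arm", "data": {
  "moves": [
    [0.05,-0.4,0,-0.02,-1],
    [0.05,-0.5,0,-0.02,-1],
    [0.05,-0.5,0,-0.02,-1],
    [0.05,-0.5,0,-0.02,-1],
    [0.05,-0.5,0,-0.02,-1],
    [0.05,-0.5,0,-0.02,-1],
    [0.05,-0.4,0,-0.02,-1],
    [0,0,0,0,-1]
  ]
}}

```text
clock: 15.0
tcp_pos: [0.563, -0.0789, 0.2427]
orientation: [-0.424, -3.109, 0.001]
force: [0.6, 1.0, -1.9]
width: 0.133
```

The rail sits at about z = 0.12, y = -0.5, which leaves room.

>>> {"op": "move_arm", "data": {
  "moves": [
    [0.06,-0.5,0,0,-1],
    [0.06,-0.5,0,0,-1],
    [0.06,-0.5,0,0,-1],
    [0.06,-0.4,-0.2,0,-1],
    [0,-0.26,-0.3,0,-1],
    [0,0,-0.4,0,-1],
    [0,0,0,0,-1],
    [0,0,0,0,-1]
  ]
}}

```text
clock: 16.0
tcp_pos: [0.5885, -0.2914, 0.1554]
orientation: [-0.416, -3.113, -0.001]
force: [-0.1, -0.4, -1.8]
width: 0.136
```

```bash
python3 - <<'E'
from h import *
snap('scene','s4.png')
E
python3 st.py
```

```text
yaw 74.8 [ 0.5894 -0.2919  0.1568] [ 0.7  0.1 -2.2] [0.01 0.03 0.02] 0.13763598877560906
```

View pics/s4.png

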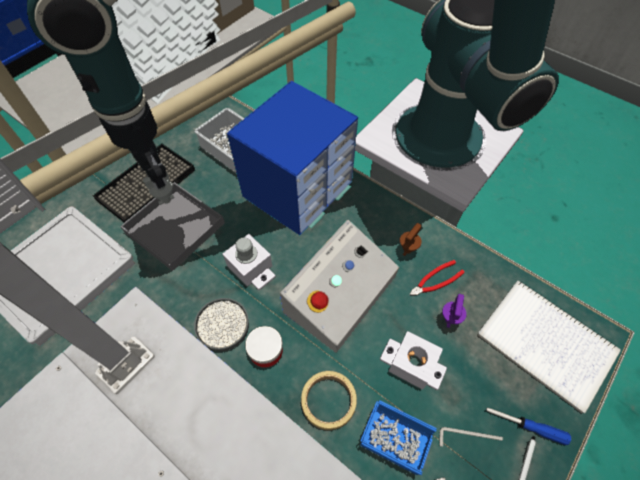

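The arm holds the plug over the tray at about (165,190), and the knob plug is still in place at (247,248). Lowering.

>>> {"op": "move_arm", "data": {
  "moves": [
    [0,-0.1,-0.4,0,-1],
    [0,0,-0.3,0,-1],
    [0,0,-0.2,0,-1],
    [0,0,0,0,-1],
    [0,0,-0.03,0,-1],
    [0,0,-0.03,0,-1],
    [0,0,-0.02,0,-1],
    [0,0,0,0,-1]
  ]
}}

```text
clock: 17.05
tcp_pos: [0.5882, -0.3024, 0.0573]
orientation: [0.418, 3.114, -0.0]
force: [0.2, -0.6, -2.2]
width: 0.135
```

>>> {"op": "move_arm", "data": {
  "moves": [
    [0,0,-0.01,0,-1],
    [0,0,-0.01,0,-1],
    [0,0,-0.01,0,-1],
    [0,0,0,0,-1]
  ]
}}

```text
clock: 17.55
tcp_pos: [0.5885, -0.3025, 0.0548]
orientation: [0.418, 3.113, -0.0]
force: [-1.1, -0.4, 0.9]
width: 0.137
```

Touched down: the force changed sign. Opening.

>>> {"op": "move_arm", "data": {
  "moves": [
    [0,0,0,0,-0.4],
    [0,0,0,0,-0.4],
    [0,0,0,0,0.3],
    [0,0,0,0,0.3],
    [0,0,0,0,1],
    [0,0,0,0,1],
    [0,0,0,0,1],
    [0,0,0,0,1]
  ]
}}

```text
clock: 18.55
tcp_pos: [0.5882, -0.3024, 0.0542]
orientation: [0.418, 3.114, -0.0]
force: [-0.2, -0.2, 0.5]
width: 1.005
```

>>> {"op": "move_arm", "data": {
  "moves": [
    [0,0,0.1,0,1],
    [0,0,0.3,0,1],
    [0,0,0.4,0,1],
    [0,0,0.4,0,1],
    [0,0,0.4,0,1],
    [-0.1,0.5,0.2,0,1],
    [-0.1,0.5,0,0,1],
    [-0.1,0.5,0,0,1]
  ]
}}

```text
clock: 19.55
tcp_pos: [0.5582, -0.1512, 0.2358]
orientation: [0.419, 3.111, -0.0]
force: [0.6, 1.0, 0.2]
width: 0.996
```

>>> {"op": "move_arm", "data": {
  "moves": [
    [0,0.5,0,0,1],
    [0,0.5,0,0,1],
    [0,0.3,0,0,1],
    [0,0,0,0,1],
    [0,0,0,0,1]
  ]
}}

```text
clock: 20.18
tcp_pos: [0.5584, -0.0228, 0.2347]
orientation: [0.417, 3.113, -0.001]
force: [0.7, -0.5, 0.6]
width: 1.002
```

```bash
python3 st.py
python3 - <<'E'
from h import *
S=snap('scene','s5.png');T=snap('top','t5.png')
o=np.zeros((480,800,3),np.uint8)
o[:,:400]=cv2.resize(T['pixels'][130:250,330:430+0][:, :, ::-1] if 0 else T['pixels'][130:250,370:470,::-1],(400,480),interpolation=2)
o[:,400:]=cv2.resize(S['pixels'][130:310,110:310-50+0,::-1],(400,480),interpolation=2)
cv2.imwrite('pics/c5.png',o)
E
```

```text
yaw 74.7 [ 0.5584 -0.0228  0.2347] [ 0.7 -0.5  0.6] [-0.02 -0.01  0.01] 1.002440810931646
```

View pics/c5.png

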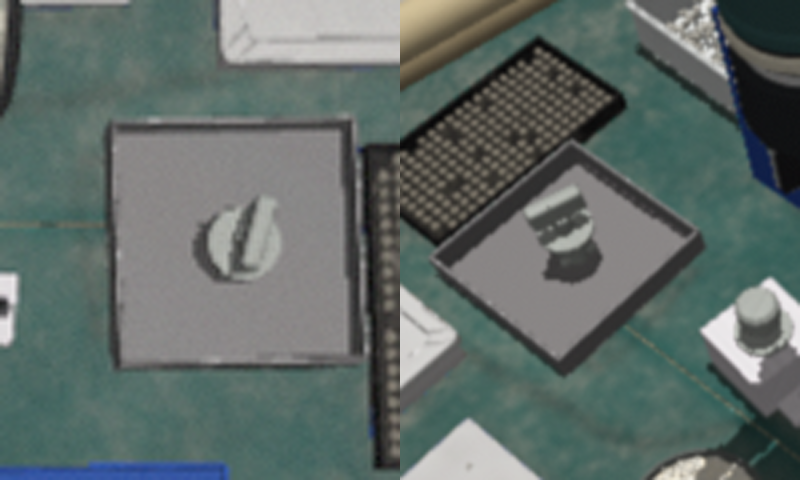

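The plug stands upright near the tray's centre, at about (245,240) in the top crop. The knob plug is still seated at (757,320) in the scene crop, and the arm is clear.

```bash
python3 -c "
from cell import bot
print(bot.close_job())"
```

```text
the job is handed in; nothing more can be done
None
```

The T-bar plug is out of its socket and standing upright near the middle of the grey tray; I handed the job in at about 20 s of the 54 s allowed.

- **Freeing it:** I gripped the bar across its thickness and twisted it 36° each way, then pulled at about 5 N. It rose 10 mm and stuck again at about 18 N, slightly over the advised 5–15 N. I eased off, twisted it the same way again while holding it up, and it came free.
- **Placing it:** I lowered it until the wrist force showed contact with the tray floor, then opened the gripper and backed the arm away.
- **Last checks:** The final pictures show the plug in the tray, the round-knobbed plug still in its socket and the arm touching nothing. The wrist force was near zero. No check failed or disagreed. I judged the knob plug's position by eye and did not measure it.

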